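# Shut the clip-top jar by pushing

## Robot

A 6-joint arm with a two-finger parallel gripper is mounted at the origin on the work surface. World frame = base frame: x ahead of the robot, y to its left, z up, the work surface at z = 0. Lengths are in m, angles in rad, forces in N, time in s.
With the tool pointing down it reaches from about 0.325 to 0.9 m from the base axis. Payload 6.1 kg.
Tool frame: the origin (TCP) lies midway between the tips of the shut fingers; the grasp point (between the pads) lies 19 mm behind it; z points along the fingers, y is the line along which they close (so a half turn about z gives the same grasp; the last joint's range is limited). The gripper opens to 87 mm and grips with 3 to 60 N. Pads are 19 mm wide; open, the fingers measure 117 mm over their backs; the gripper's body (75 mm by 190 mm) begins 51 mm behind the grasp point.
Start: joints at [-1.46, 0.22, 1.526, -0, 1.395, -0.126], TCP at [0.147, -0.608, 0.223] pointing down, gripper open.
Joint ranges: [-2.98, 2.98], [-0.91, 2.08], [0.09, 2.57], [-1.24, 4.39], [0.2, 2.65], [-2.68, 2.68]. Speed limits (rad/s): [2.57, 2.57, 3.01, 3.14, 3.14, 3.14].

## Interface

Orientations are given as [roll, pitch, yaw] about the fixed x, y, z axes, in that order (R = Rz(yaw) Ry(pitch) Rx(roll)).
In Python, from bench import r gives the robot as it stands.
- The arm moves only by the tool servo_tool, never from a script. Its arguments are lists of equal length, an entry for each row: "delta_pos": the shift along the tool's x, y, z in units of 0.2 m (1.0 is 0.2 m), a list of three; "delta_rot": the turn, a rotation vector about the tool's x, y, z in units of 360 degrees (1.0 is 360 degrees), a list of three; "gripper": the closure, from -1 (fully open) to 1 (shut), so that 0 is half open. A call has 1 to 5 rows; each row is the pose to reach, as a shift and turn from the pose commanded when the call began, along the tool's axes at that moment, turning the shorter way round; what a row does not reach only later rows make up. A row lasts 1/8 s, in which the tool goes at most 62.5 mm and 10.7 degrees, less where a joint would pass 70% of its speed; a pose out of reach is approached as far as the arm can. A call with a number of a shift or a turn outside -1 to 1 is refused whole. A call with a gripper value outside its range is refused whole. The fingers move at their own pace and stop on an object; "grip_force" is the grip in N (left out, the last holds). Time passes only in rows, so rows that repeat a pose let the fingers close. It gives the time, the measured TCP pose, the force, the opening and the grip force at its end, in the units of the state.
- r.get_state(): the state, without advancing time (a new reading comes with each control period).
- r.capture(name): name is "side" or "top" or "wrist"; returns the picture (400x640x3 uint8, red, green, blue); there is no depth.
- r.camera_params(name): a dict with "intrinsics" (3x3 intrinsics, pixels), "D" ([k1, k2, p1, p2, k3] as OpenCV has them; the pictures are not rectified), "rvec" (rotation vector, rad) and "tvec" (3), from world to camera coordinates, as OpenCV has them. Camera axes: x right, y down, z forward; pixel columns grow to the right and rows downward; lengths in m; the calibration is good to about 2 mm. A picture is of the moment at which its call begins: read the wrist's pose just before it. camera_params takes no time and is no camera call; for the wrist camera it gives the pose at the moment of the call.
- r.hand_in(): hands the job in; it is judged then, once.
Trained networks look in the newest picture that a camera, given by its name, has taken for a name from the list of things; names that differ only in an ending like _2 or _b are one class to them, and where a whole thing is asked for, a point or a joint stands for the part that bears it (a point fixed in the world has none). Each returns a list of dicts, best first, with "conf" (0 to 1); they miss things now and then, are a little off and sometimes report something else, mostly with a low value. They report only what shows in the picture. A call takes as long as a camera call.
- r.search_frame(name, camera): "box" ([centre column, centre row, width, height] in pixels, round what is visible of it).
The state is a dict: "clock": time; "q": joint angles; "qvel": joint speeds; "joint_torque": joint torques, N m; "ee_pos": TCP position; "ee_rot": TCP orientation; "contact_force": force on the tool from outside, world axes, zero at the start; "wrist_torque": the same for the moment, N m; "gripper_width": finger opening in m; "grasp_force": force on a finger pad.
Only numpy, scipy, OpenCV 4.12 (cv2) and the standard library are available. Lean on these libraries where they do the work, as an engineer would, in place of code of your own. Each camera call takes 0.05 s, during which the arm holds its last target. There are 200 camera calls.

## Task

One clip-top jar on the steel table has been left open. With the fingertips, push its lid over from behind so that it flips shut, then press the red clasp tab at the front down to its stop to lock it. Press gently, do not lift the jar, leave it standing where it is, and leave the things around it alone.

Things in the scene. Friction and masses are not known exactly. Their poses are not given: they have to be found in the camera images.
- jar: The open clip-top jar with amber content, standing loose on the table: 100 mm across, 106 mm high to its rim, about 1 kg with lid and clasp (it varies by 15 %). Origin: centre of its underside; z up along the jar, -x of the jar points to its front (the clasp side, roughly towards the robot, up to 40 degrees off), +x to the back (the lid's hinge). It slides or tips if pushed hard: about 15 N down on the clasp tab begins to tip it.
- lid_hinge (a point): Middle of the lid's hinge axis, at the back of the jar: 56 mm behind the jar's axis, 106 mm above its underside. Fixed to the jar; axes as the jar's. The hinge axis runs along the jar's y.
- jar_lid (a joint): Lid angle in rad: 0 = shut, 1.57 = standing upright on the hinge, 2.0 = its rear stop. It starts leaning backwards at 1.8 to 2.0 and stays where it is left near upright (its hinge is a little stiff, under 1 N at the rim). The lid is a white disc 100 mm across and 12 mm thick with an orange seal on its underside, 0.15 kg; once pushed about 35 degrees or more forwards of upright (below 0.95 rad) it falls shut by itself in under 2 s. Shut, its top is 118 mm above the table.
- lid_edge (a point): Point on the lid's rim farthest from the hinge, at mid thickness, 106 mm from the hinge axis: the lid's highest point when open, the front of it when shut.
- clasp_hinge (a point): Middle of the clasp's hinge axis, at the front of the jar: 58 mm in front of the jar's axis, 96 mm above its underside. Fixed to the jar; axes as the jar's.
- jar_clasp (a joint): Clasp angle in rad: 0 = sticking out level from the jar's front, negative = raised, 0.85 = pressed down to its stop (locked). It starts raised, at -0.6 to -0.2, stays where it is left, and takes about 1 N at the tab to turn.
- clasp_tab (a point): Centre of the upper face of the red clasp tab, a plate 27 mm long (outwards), 26 mm wide and 4 mm thick, which reaches from 28 to 55 mm from the clasp's hinge; this point is 41.5 mm from the hinge axis.
- closed_jar: Bystander: a like jar with green content, already shut and clasped, 100 mm across, 118 mm high, loose; its clasp reaches 95 mm from its axis. Origin: centre of its underside.
- mug: Bystander: white mug, 80 mm across, 95 mm high, with a handle, loose. Origin: centre of its underside.
- spray_bottle: Bystander: white spray bottle with a blue collar, 68 mm across, 177 mm high, its nozzle reaching 52 mm from its axis, loose. Origin: centre of its underside.

How it is judged:
By the outcome, as a careful person would: the job done as asked, in the order asked, and still so for the second after the job is handed in, with the robot touching nothing.
It also fails if it takes over 48 s, if anything falls off the work surface, if the arm or the gripper's body presses on something with over 40 N, if the wrist force passes 120 N, or if a joint passes its speed limit or range.

## Working session

There is one attempt and no reset: what is moved stays moved. The work goes in short steps, Python scripts to look and compute and a tool call to move; the robot and the scene stay as the last step left them, time stands still between calls to the robot, and variables do not carry over. Pictures are saved under pics/ and viewed, at most 10 in all, crops included, and the job is handed in when it is done.

Besides the shell and the picture viewer there is one more tool, called after "Request:" as a command line: name --argument value ..., lists and objects as JSON in quotes. servo_tool: Moves the arm, as the interface text tells. Shifts and turns lie within -1 to 1; 1 stands for 0.2 m of shift or 360 degrees of turn. Its arguments: {"type":"object","properties":{"delta_pos":{"type":"array","items":{"type":"array","items":{"type":"number","minimum":-1,"maximum":1}}},"delta_rot":{"type":"array","items":{"type":"array","items":{"type":"number","minimum":-1,"maximum":1}}},"gripper":{"type":"array","items":{"type":"number"}},"grip_force":{"type":"number"}},"required":["delta_pos","delta_rot","gripper"]}

```bash
mkdir -p pics; python3 - <<'E'
from bench import r
import cv2,numpy as np
print(r.get_state())
ims=[]
for c in("side","top"):
    im=r.capture(c); ims.append(im)
    p=r.camera_params(c); print(c,p)
    for n in("jar","lid_edge","lid_hinge","clasp_tab","clasp_hinge","closed_jar","mug","spray_bottle"):
        print(c,n,[(np.round(d["box"]).tolist(),round(d["conf"],2)) for d in r.search_frame(n,c)[:2]])
    cv2.imwrite(f"pics/{c}1.png",im[:,:,::-1])
E
```

```text
{'clock': 0.0, 'q': array([-1.46011918e+00,  2.21243307e-01,  1.52758674e+00,  2.24250905e-05,
        1.39466912e+00, -1.26103049e-01]), 'qvel': array([ 8.23281868e-04, -2.59275742e-04,  7.20681687e-04,  9.48294249e-04,
        6.25370267e-05,  1.10861697e-03]), 'joint_torque': array([ 3.62900992e-04, -4.94608641e+01, -3.87380505e+01,  6.99467724e-02,
        5.70779038e-02, -1.56210981e-04]), 'ee_pos': array([ 0.14654376, -0.60696027,  0.22143949]), 'ee_rot': array([-3.13970405e+00, -2.61675709e-04,  2.36776001e-01]), 'contact_force': array([ 0.49932241, -0.9189717 , -0.11658767]), 'wrist_torque': array([-0.02086382,  0.03442738,  0.05686551]), 'grasp_force': 0.0, 'gripper_width': 0.08721526043849824}
side {'intrinsics': array([[370.61204331,   0.        , 324.86225612],
       [  0.        , 370.61204331, 193.88962465],
       [  0.        ,   0.        ,   1.        ]]), 'D': array([-0.05421866,  0.        ,  0.        ,  0.        ,  0.        ]), 'rvec': array([ 0.05400554, -2.90712417,  1.1324435 ]), 'tvec': array([ 0.60022022, -0.0123035 ,  0.99602758])}
side jar [([346.0, 18
[... 418 characters left out ...]
.95)]
top {'intrinsics': array([[520.28353462,   0.        , 322.03330956],
       [  0.        , 520.28353462, 204.20401079],
       [  0.        ,   0.        ,   1.        ]]), 'D': array([-0.11196129,  0.        ,  0.        ,  0.        ,  0.        ]), 'rvec': array([ 2.15478094, -2.21215927,  0.10296114]), 'tvec': array([0.13904878, 0.60220167, 1.53843947])}
top jar [([333.0, 222.0, 46.0, 74.0], 0.65)]
top lid_edge [([334.0, 195.0, 35.0, 23.0], 0.66)]
top lid_hinge [([332.0, 222.0, 41.0, 81.0], 0.86)]
top clasp_tab []
top clasp_hinge [([333.0, 223.0, 44.0, 81.0], 0.56)]
top closed_jar [([384.0, 235.0, 36.0, 56.0], 0.89)]
top mug [([261.0, 214.0, 39.0, 31.0], 0.98)]
top spray_bottle []
```

```bash
python3 - <<'E'
import cv2,numpy as np
a=cv2.imread("pics/side1.png")[100:360,230:450]; b=cv2.imread("pics/top1.png")[150:290,220:430]
a=cv2.resize(a,None,fx=2.25,fy=2.25,interpolation=cv2.INTER_CUBIC);
cv2.imwrite("pics/s2.png",a)
cv2.imwrite("pics/t2.png",cv2.resize(b,None,fx=3.8,fy=3.8,interpolation=cv2.INTER_CUBIC))
E
```

```text
(no output)
```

View pics/s2.png

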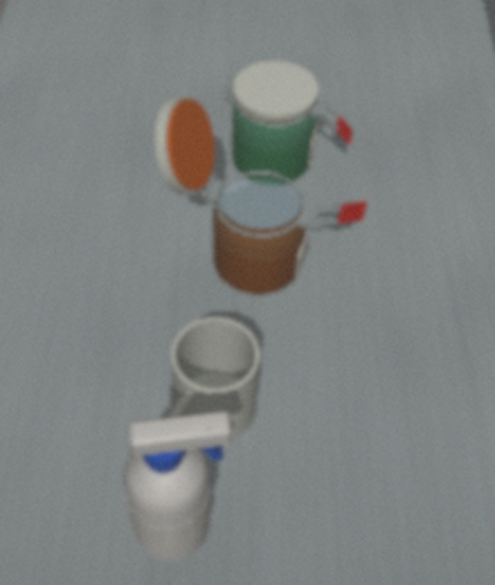

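View pics/t2.png

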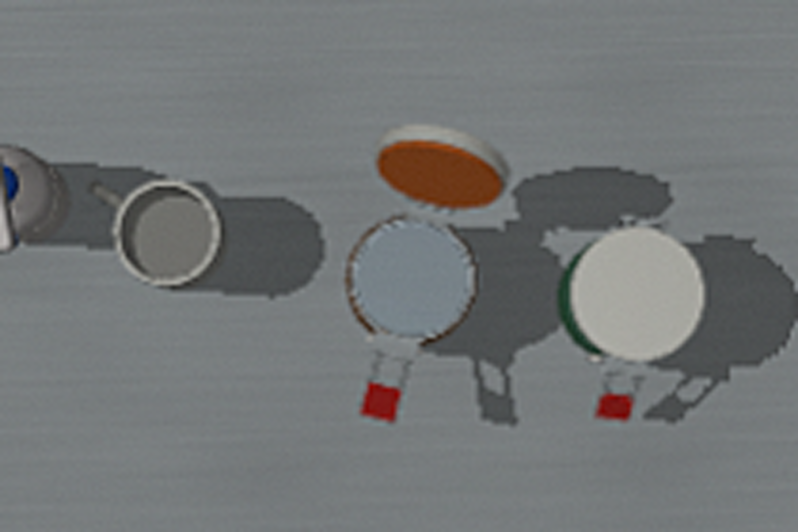

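The side crop shows the open jar's rim at about (346,190), its tab at (386,194) and the lid's orange face at (314,164). In the top crop the rim is at about (329,224), the tab at (320,256) and the lid's orange face at (336,196). The mug and spray bottle are on one side of the jar, and the closed jar is on the other.

```bash
cat > h.py <<'E'
from bench import r
import cv2,numpy as np
from scipy.optimize import least_squares
P={c:r.camera_params(c) for c in("side","top")}
def proj(c,X,p=None):
    p=p or P[c]; return cv2.projectPoints(np.array(X,float).reshape(-1,3),p["rvec"],p["tvec"],p["intrinsics"],p["D"])[0].reshape(-1,2)
def ray(p,uv,z):
    R=cv2.Rodrigues(p["rvec"])[0]; n=cv2.undistortPoints(np.array([[uv]],float),p["intrinsics"],p["D"])[0,0]
    d=R.T@np.array([*n,1]); o=-R.T@p["tvec"]; return o+d*(z-o[2])/d[2]
def pts(v):
    x,y,w,th,a=v; c,s=np.cos(w),np.sin(w)
    W=lambda f,z:[x+c*f,y+s*f,z]
    return dict(rim=W(0,.106),lid=W(.056-.056*np.cos(th),.106+.056*np.sin(th)),tab=W(-.058-.0415*np.cos(a),.098-.0415*np.sin(a)),
      edge=W(.056-.106*np.cos(th)+.006*np.sin(th),.106+.106*np.sin(th)+.006*np.cos(th)),hinge=W(.056,.106))
def tool(p,R,T): return np.round(R.T@(np.array(T)-p)/.2,3)
E
python3 - <<'E'
from h import *
obs={"side":dict(rim=(346.4,190.2),tab=(386.4,194.2),lid=(314.4,164.4)),"top":dict(rim=(328.7,223.7),tab=(320.3,255.8),lid=(335.8,195.8))}
def f(v):
    q=pts(v); return np.concatenate([proj(c,q[k])[0]-obs[c][k] for c in obs for k in obs[c]])
s=least_squares(f,[.6,0,0,1.9,-.4],loss="soft_l1"); v=s.x
print(v.round(4),s.fun.round(1)); print({k:np.round(p,3) for k,p in pts(v).items()})
# bystanders
t=lambda u,w,z:ray(P["top"],(220+u/3.8,150+w/3.8),z).round(3)
print("closed",t(637,293,.118),"tab",t(615,407,.1),"mug",t(168,232,.095),"handle",t(97,188,.05),"bottle",t(0,205,.15))
E
```

```text
[ 0.5456  0.1089 -0.2734  1.9396 -0.3595] [-0.1 -3.7  1.3 -0.4  0.3 -1.2 -0.8 -1.  -0.7  0.2 -0.8 -0.8]
{'rim': array([0.546, 0.109, 0.106]), 'lid': array([0.619, 0.088, 0.158]), 'tab': array([0.452, 0.135, 0.113]), 'edge': array([0.642, 0.082, 0.203]), 'hinge': array([0.6  , 0.094, 0.106])}
closed [ 0.528 -0.059  0.118] tab [ 0.444 -0.042  0.1  ] mug [0.584 0.29  0.095] handle [0.623 0.35  0.05 ] bottle [0.603 0.407 0.15 ]
```

Request:
servo_tool --delta_pos '[[1, -0.77, -0.35], [1, -0.77, -0.35], [1, -0.77, -0.35], [1, -0.77, -0.35], [1, -0.77, -0.35]]' --delta_rot '[[0, 0, 0.081], [0, 0, 0.081], [0, 0, 0.081], [0, 0, 0.081], [0, 0, 0.081]]' --gripper '[1, 1, 1, 1, 1]' --grip_force 10

```text
clock: 1.52
ee_pos: [0.3072, -0.4091, 0.2945]
ee_rot: [3.14, -0.003, -0.268]
contact_force: [0.1, -0.0, 1.0]
gripper_width: 0.0447
grasp_force: 0.0
```

Request:
servo_tool --delta_pos '[[0.6, -0.94, 0], [0.6, -0.94, 0], [0.6, -0.94, 0], [0.6, -0.94, 0]]' --delta_rot '[[0, 0, 0], [0, 0, 0], [0, 0, 0], [0, 0, 0]]' --gripper '[1, 1, 1, 1]'

```text
clock: 2.02
ee_pos: [0.4724, -0.2608, 0.2922]
ee_rot: [-3.142, 0.0, -0.271]
contact_force: [0.5, -0.4, -1.2]
gripper_width: 0.0055
grasp_force: 0.0
```

Request:
servo_tool --delta_pos '[[0.6, -0.94, 0], [0.6, -0.94, 0], [0.6, -0.94, 0], [0.6, -0.94, 0], [0.6, -0.94, 0]]' --delta_rot '[[0, 0, 0], [0, 0, 0], [0, 0, 0], [0, 0, 0], [0, 0, 0]]' --gripper '[1, 1, 1, 1, 1]'

```text
clock: 2.65
ee_pos: [0.6383, -0.1121, 0.2911]
ee_rot: [-3.142, 0.002, -0.269]
contact_force: [0.1, 0.5, -0.3]
gripper_width: 0.0003
grasp_force: 0.0
```

Request:
servo_tool --delta_pos '[[0.02, -0.94, 0], [0.02, -0.94, 0], [0.02, -0.94, 0], [0.02, -0.94, 0], [0.02, -0.94, 0]]' --delta_rot '[[0, 0, 0], [0, 0, 0], [0, 0, 0], [0, 0, 0], [0, 0, 0]]' --gripper '[1, 1, 1, 1, 1]'

```text
clock: 3.28
ee_pos: [0.6912, 0.0652, 0.292]
ee_rot: [3.14, 0.001, -0.273]
contact_force: [-0.1, -0.3, -0.2]
gripper_width: 0.0002
grasp_force: 0.0
```

```bash
python3 - <<'E'
from h import *
p=r.camera_params("wrist"); im=r.capture("wrist"); s=r.get_state(); print(s["ee_pos"],s["ee_rot"])
v=[ 0.5456,0.1089,-0.2734,1.9396,-0.3595]
for k,X in pts(v).items(): print(k,proj(0,X,p).round())
for n in("jar","lid_edge","clasp_tab"): print(n,[(np.round(d["box"]).tolist(),round(d["conf"],2)) for d in r.search_frame(n,"wrist")[:2]])
cv2.imwrite("pics/w1.png",im[:,:,::-1])
E
```

```text
[0.69126642 0.06452904 0.29226994] [ 3.14051539e+00  3.52457008e-04 -2.73893403e-01]
rim [[318. 306.]]
lid [[317. 268.]]
tab [[318. 380.]]
edge [[317. 267.]]
hinge [[318. 262.]]
jar [([318.0, 291.0, 79.0, 122.0], 0.89)]
lid_edge [([322.0, 255.0, 86.0, 2.0], 0.72), ([318.0, 291.0, 78.0, 127.0], 0.25)]
clasp_tab [([318.0, 346.0, 22.0, 4.0], 0.38)]
```

View pics/w1.png

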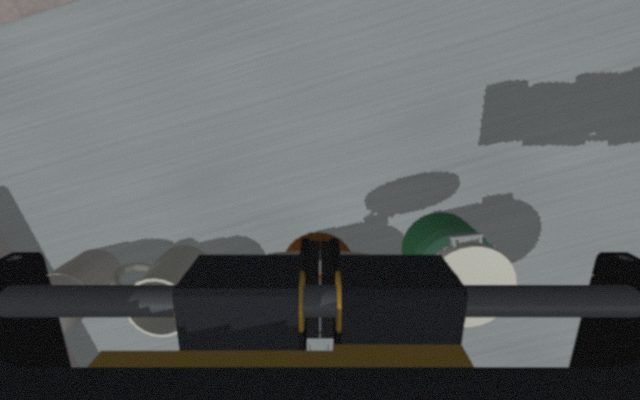

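The wrist view is mostly blocked by the gripper. The jar shows at column 318, centred on the tool and in line with the fit. Next I descend behind the lid.

Request:
servo_tool --delta_pos '[[0, 0, 0.28], [0, 0, 0.57], [0, 0, 0.57], [0, 0, 0.57]]' --delta_rot '[[0, 0, 0], [0, 0, 0], [0, 0, 0], [0, 0, 0]]' --gripper '[1, 1, 1, 1]'

```text
clock: 3.98
ee_pos: [0.6927, 0.0659, 0.1812]
ee_rot: [-3.141, -0.003, -0.273]
contact_force: [0.3, -0.3, 1.9]
gripper_width: 0.0006
grasp_force: 0.0
```

Request:
servo_tool --delta_pos '[[-0.05, 0, 0], [-0.1, 0, 0], [-0.15, 0, 0], [-0.2, 0, 0], [-0.25, 0, 0]]' --delta_rot '[[0, 0, 0], [0, 0, 0], [0, 0, 0], [0, 0, 0], [0, 0, 0]]' --gripper '[1, 1, 1, 1, 1]'

```text
clock: 4.6
ee_pos: [0.643, 0.0804, 0.1791]
ee_rot: [-3.141, -0.001, -0.272]
contact_force: [2.5, -0.1, 0.9]
gripper_width: 0.0002
grasp_force: 0.5
```

Request:
servo_tool --delta_pos '[[-0.04, 0, 0], [-0.08, 0, 0], [-0.12, 0, 0], [-0.16, 0, 0], [-0.2, 0, 0]]' --delta_rot '[[0, 0, 0], [0, 0, 0], [0, 0, 0], [0, 0, 0], [0, 0, 0]]' --gripper '[1, 1, 1, 1, 1]'

```text
clock: 5.22
ee_pos: [0.6043, 0.091, 0.1784]
ee_rot: [3.142, 0.0, -0.272]
contact_force: [0.9, -0.6, -0.1]
gripper_width: 0.0003
grasp_force: 0.3
```

Request:
servo_tool --delta_pos '[[-0.04, 0, 0], [-0.08, 0, 0], [-0.12, 0, 0], [-0.16, 0, 0], [-0.2, 0, 0]]' --delta_rot '[[0, 0, 0], [0, 0, 0], [0, 0, 0], [0, 0, 0], [0, 0, 0]]' --gripper '[1, 1, 1, 1, 1]'

```text
clock: 5.85
ee_pos: [0.5657, 0.1018, 0.1785]
ee_rot: [-3.142, 0.0, -0.272]
contact_force: [0.4, -0.4, -0.1]
gripper_width: 0.0006
grasp_force: 0.0
```

Request:
servo_tool --delta_pos '[[-0.04, 0, 0], [-0.08, 0, 0], [-0.1, 0, 0], [-0.1, 0, 0], [-0.1, 0, 0]]' --delta_rot '[[0, 0, 0], [0, 0, 0], [0, 0, 0], [0, 0, 0], [0, 0, 0]]' --gripper '[1, 1, 1, 1, 1]'

```text
clock: 6.48
ee_pos: [0.5473, 0.107, 0.1786]
ee_rot: [-3.142, -0.0, -0.272]
contact_force: [-0.2, 0.5, -0.6]
gripper_width: 0.0005
grasp_force: 0.0
```

```bash
python3 - <<'E'
from h import *
im=r.capture("side"); s=r.get_state(); print(s["ee_pos"],s["contact_force"])
for n in("jar","lid_edge","clasp_tab"): print(n,[(np.round(d["box"]).tolist(),round(d["conf"],2)) for d in r.search_frame(n,"side")[:2]])
cv2.imwrite("pics/s3.png",cv2.resize(im[90:290,230:470,::-1],None,fx=3,fy=3,interpolation=cv2.INTER_CUBIC))
E
```

```text
[0.54725325 0.10698244 0.17856714] [ 0.47157719  0.2818691  -0.28751588]
jar [([324.0, 266.0, 39.0, 54.0], 0.6)]
lid_edge [([345.0, 183.0, 51.0, 36.0], 0.65)]
clasp_tab [([382.0, 194.0, 27.0, 8.0], 0.56)]
```

View pics/s3.png

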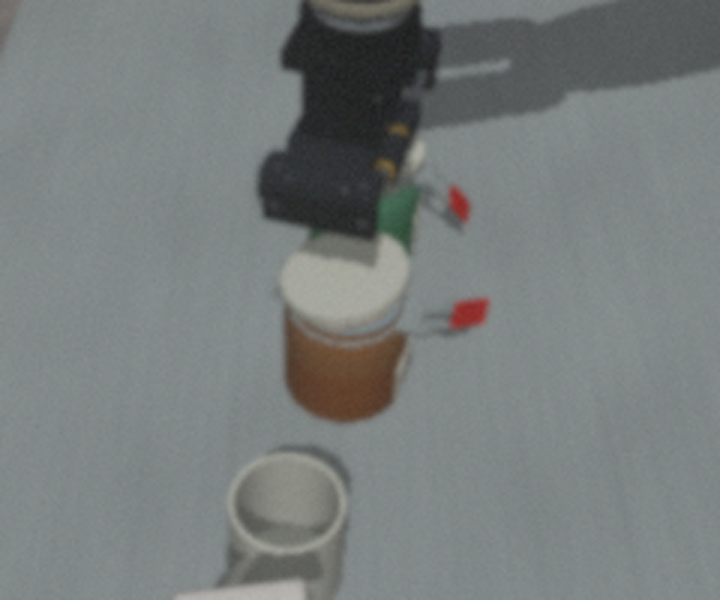

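The lid has passed the tipping point and is falling. The tab is unmoved at about (386,195). I'm moving above the tab while the lid settles.

Request:
servo_tool --delta_pos '[[-0.2, 0, 0], [-0.4, 0, 0], [-0.48, 0, 0], [-0.48, 0, 0.1], [-0.48, 0, 0.15]]' --delta_rot '[[0, 0, 0], [0, 0, 0], [0, 0, 0], [0, 0, 0], [0, 0, 0]]' --gripper '[1, 1, 1, 1, 1]'

```text
clock: 7.3
ee_pos: [0.4547, 0.1327, 0.148]
ee_rot: [3.141, -0.0, -0.272]
contact_force: [0.5, -0.1, 0.5]
gripper_width: 0.0003
grasp_force: 0.0
```

Request:
servo_tool --delta_pos '[[0, 0, 0], [0, 0, 0], [0, 0, 0], [0, 0, 0], [0, 0, 0]]' --delta_rot '[[0, 0, 0], [0, 0, 0], [0, 0, 0], [0, 0, 0], [0, 0, 0]]' --gripper '[1, 1, 1, 1, 1]'

```text
clock: 7.92
ee_pos: [0.4547, 0.1328, 0.1487]
ee_rot: [-3.141, -0.0, -0.272]
contact_force: [-0.2, -0.3, 0.7]
gripper_width: 0.0006
grasp_force: 0.0
```

Request:
servo_tool --delta_pos '[[0, 0, 0], [0, 0, 0], [0, 0, 0], [0, 0, 0], [0, 0, 0]]' --delta_rot '[[0, 0, 0], [0, 0, 0], [0, 0, 0], [0, 0, 0], [0, 0, 0]]' --gripper '[1, 1, 1, 1, 1]'

```text
clock: 8.55
ee_pos: [0.4546, 0.1329, 0.1485]
ee_rot: [3.142, 0.0, -0.272]
contact_force: [0.1, -0.4, 0.4]
gripper_width: 0.0002
grasp_force: 0.0
```

```bash
python3 - <<'E'
from h import *
im=r.capture("side"); s=r.get_state(); print(s["ee_pos"],s["contact_force"])
v=[ 0.5456,0.1089,-0.2734,0,-0.3595]
q=pts(v); print([proj("side",q[k])[0].round(1) for k in("tab","edge","lid")], proj("side",s["ee_pos"]))
for n in("jar","lid_edge","clasp_tab"): print(n,[(np.round(d["box"]).tolist(),round(d["conf"],2)) for d in r.search_frame(n,"side")[:2]])
cv2.imwrite("pics/s4.png",cv2.resize(im[90:290,230:470,::-1],None,fx=3,fy=3,interpolation=cv2.INTER_CUBIC))
E
```

```text
[0.4545865  0.13287665 0.14855018] [ 0.69278137  0.23201803 -0.6580074 ]
[array([387.7, 193.8]), array([367.5, 189.4]), array([346.3, 186.5])] [[388.52214451 181.96244803]]
jar [([357.0, 203.0, 72.0, 62.0], 0.78)]
lid_edge [([344.0, 186.0, 50.0, 35.0], 0.75)]
clasp_tab []
```

View pics/s4.png

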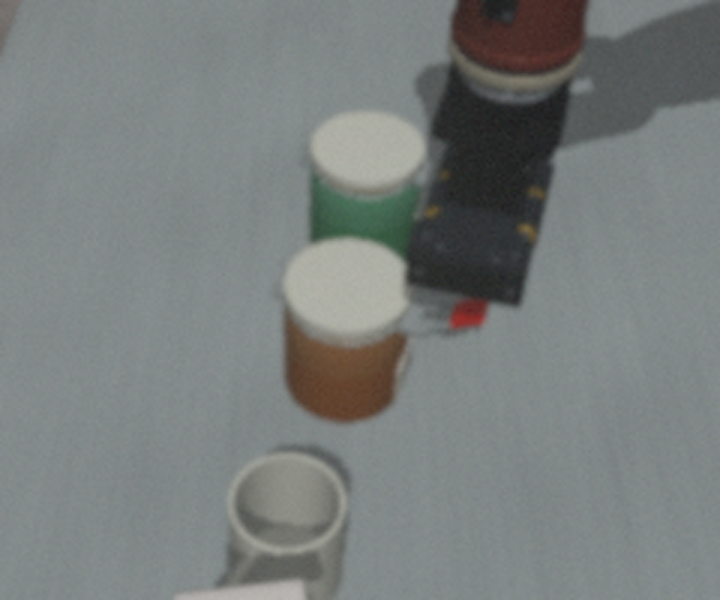

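The lid is shut: its centre is near (345,185), where the fit puts it. The tab is under the fingers at about (386,194). Next I press down slowly.

Request:
servo_tool --delta_pos '[[0, 0, 0.04], [0, 0, 0.08], [0, 0, 0.12], [0, 0, 0.16], [0, 0, 0.2]]' --delta_rot '[[0, 0, 0], [0, 0, 0], [0, 0, 0], [0, 0, 0], [0, 0, 0]]' --gripper '[1, 1, 1, 1, 1]'

```text
clock: 9.38
ee_pos: [0.4545, 0.1329, 0.1079]
ee_rot: [3.142, 0.0, -0.272]
contact_force: [-0.8, 0.5, 0.8]
gripper_width: 0.0003
grasp_force: 0.3
```

Request:
servo_tool --delta_pos '[[0, 0, 0.02], [0, 0, 0.04], [0, 0, 0.06], [0, 0, 0.08], [0, 0, 0.1]]' --delta_rot '[[0, 0, 0], [0, 0, 0], [0, 0, 0], [0, 0, 0], [0, 0, 0]]' --gripper '[1, 1, 1, 1, 1]'

```text
clock: 10.0
ee_pos: [0.4552, 0.1328, 0.0887]
ee_rot: [-3.141, -0.001, -0.272]
contact_force: [2.3, -0.0, 0.5]
gripper_width: 0.0004
grasp_force: 0.6
```

Request:
servo_tool --delta_pos '[[0, 0, 0.02], [0, 0, 0.04], [0, 0, 0.055], [0, 0, 0.065], [0, 0, 0.07]]' --delta_rot '[[0, 0, 0], [0, 0, 0], [0, 0, 0], [0, 0, 0], [0, 0, 0]]' --gripper '[1, 1, 1, 1, 1]'

```text
clock: 10.62
ee_pos: [0.4544, 0.1329, 0.0743]
ee_rot: [3.141, 0.0, -0.272]
contact_force: [-0.4, -0.6, 0.3]
gripper_width: 0.0006
grasp_force: 0.3
```

Request:
servo_tool --delta_pos '[[0, 0, 0.01], [0, 0, 0.02]]' --delta_rot '[[0, 0, 0], [0, 0, 0]]' --gripper '[1, 1]'

```text
clock: 10.88
ee_pos: [0.4546, 0.1329, 0.0705]
ee_rot: [-3.142, -0.0, -0.272]
contact_force: [-0.2, -1.2, 1.1]
gripper_width: 0.0007
grasp_force: 0.3
```

Request:
servo_tool --delta_pos '[[0, 0, 0.01], [0, 0, 0.02]]' --delta_rot '[[0, 0, 0], [0, 0, 0]]' --gripper '[1, 1]'

```text
clock: 11.12
ee_pos: [0.4549, 0.1329, 0.0671]
ee_rot: [-3.141, -0.0, -0.272]
contact_force: [-4.3, 0.3, 12.2]
gripper_width: 0.0003
grasp_force: 5.9
```

Request:
servo_tool --delta_pos '[[0, 0, 0.01], [0, 0, 0.01]]' --delta_rot '[[0, 0, 0], [0, 0, 0]]' --gripper '[1, 1]'

```text
clock: 11.38
ee_pos: [0.4548, 0.1331, 0.0664]
ee_rot: [-3.141, 0.0, -0.272]
contact_force: [-8.3, -1.0, 19.2]
gripper_width: 0.0005
grasp_force: 9.2
```

The force jumped at the height I expected for the stop, so I'm backing off now.

Request:
servo_tool --delta_pos '[[0, 0, -0.02], [0, 0, -0.06], [0, 0, -0.2], [0, 0, -0.45], [0, 0, -0.7]]' --delta_rot '[[0, 0, 0], [0, 0, 0], [0, 0, 0], [0, 0, 0], [0, 0, 0]]' --gripper '[1, 1, 1, 1, 1]'

```text
clock: 12.0
ee_pos: [0.4542, 0.1327, 0.2057]
ee_rot: [3.141, 0.001, -0.272]
contact_force: [1.1, -0.1, 0.2]
gripper_width: 0.0006
grasp_force: 0.0
```

Request:
servo_tool --delta_pos '[[-0.4, 0.6, -0.5], [-0.4, 0.6, -0.5], [-0.4, 0.6, -0.5], [-0.4, 0.6, -0.5], [-0.4, 0.6, -0.5]]' --delta_rot '[[0, 0, 0], [0, 0, 0], [0, 0, 0], [0, 0, 0], [0, 0, 0]]' --gripper '[1, 1, 1, 1, 1]'

```text
clock: 12.62
ee_pos: [0.3454, 0.0389, 0.3042]
ee_rot: [-3.141, -0.0, -0.273]
contact_force: [0.7, -0.3, -0.8]
gripper_width: 0.0005
grasp_force: 0.0
```

```bash
python3 - <<'E'
from h import *
im=r.capture("side"); s=r.get_state(); print(s["ee_pos"],s["contact_force"])
v=[ 0.5456,0.1089,-0.2734,0,.85]
q=pts(v); print([proj("side",q[k])[0].round(1) for k in("tab","edge","lid")])
for n in("jar","lid_edge","clasp_tab"): print(n,[(np.round(d["box"]).tolist(),round(d["conf"],2)) for d in r.search_frame(n,"side")[:3]])
cv2.imwrite("pics/s5.png",cv2.resize(im[90:290,230:470,::-1],None,fx=3,fy=3,interpolation=cv2.INTER_CUBIC))
E
```

```text
[0.34529981 0.03909224 0.30360418] [ 0.21907441  0.55957379 -0.15895669]
[array([380.6, 205.9]), array([367.5, 189.4]), array([346.3, 186.5])]
jar [([353.0, 202.0, 65.0, 66.0], 0.81)]
lid_edge [([346.0, 184.0, 46.0, 35.0], 0.74), ([352.0, 201.0, 65.0, 64.0], 0.55)]
clasp_tab [([377.0, 204.0, 20.0, 22.0], 0.62)]
```

View pics/s5.png

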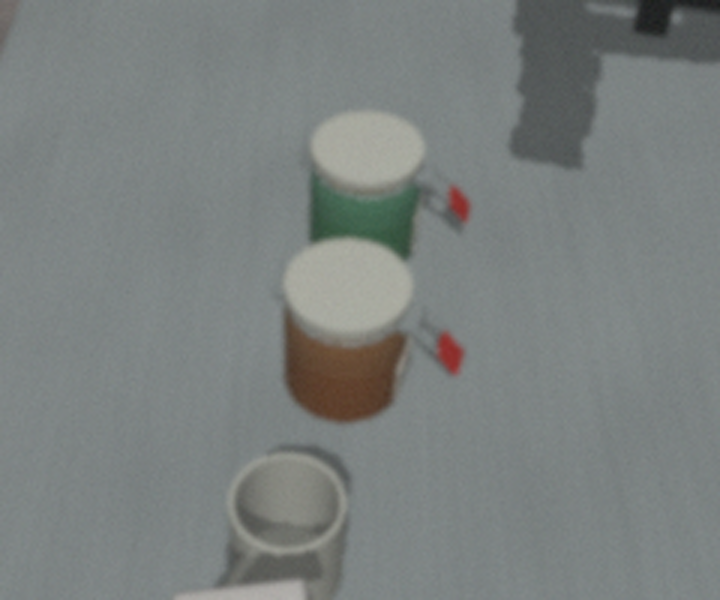

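The lid is shut and the jar hasn't moved. The tab is at (380,208), against (381,206) predicted for its stop, and it matches the clasp on the closed jar.

```bash
python3 -c "
from bench import r
print(r.hand_in())"
```

```text
the job is handed in; nothing more can be done
None
```

The jar's lid is flipped shut and its red clasp pressed down to the stop; neither the jar nor the things around it moved in the camera views, though the press peaked at about 19 N at the stop, over the 15 N where tipping begins, and the job is handed in.

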